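# Set the colorimeter's filter rod to its middle click

## Robot

A 6-joint arm with a two-finger parallel gripper is mounted at the origin on the work surface. World frame = base frame: x ahead of the robot, y to its left, z up, the work surface at z = 0. Lengths are in m, angles in rad, forces in N, time in s.
With the tool pointing down it reaches from about 0.25 to 0.775 m from the base axis. Payload 8.9 kg.
Tool frame: the origin (TCP) lies at the very end of the fingers, on their centre line; the grasp point (between the pads) lies 19 mm behind it; z points along the fingers, y is the line along which they close (so a half turn about z gives the same grasp; the last joint's range is limited). The gripper opens to 85 mm and grips with 20 to 120 N. Pads are 22 mm wide; open, the fingers measure 114 mm over their backs; the gripper's body (76 mm by 85 mm) begins 54 mm behind the grasp point. The pads swing forward as they close: fully open they stand 13 mm farther back than shut.
Start: joints at [1.062, 0.291, -0.153, 1.127, 0, 1.431], TCP at [0.19, 0.49, 0.231] pointing down, gripper open.
Joint ranges: [-2.52, 2.52], [-0.91, 1.74], [-1.3, 1.37], [-1.96, 2.02], [-1.52, 1.47], [-3.14, 3.14]. Speed limits (rad/s): [2.22, 2.22, 2.79, 3.14, 3.14, 3.14].

## Interface

Orientations are given as a rotation vector (axis times angle).
In Python, from bench import monitor, eyes, close_job, spotter gives the robot as it stands.
- The arm moves only by the tool move_arm, never from a script. Its argument "rows" is text: rows parted by semicolons, each of 7 numbers parted by spaces: the shift along the tool's x, y, z in mm, then the turn, a rotation vector about the tool's x, y, z in degrees, then the opening, from 0 (shut) to 1 (fully open). A call has 1 to 10 rows; each row is the pose to reach, as a shift and turn from the pose commanded when the call began, along the tool's axes at that moment; what a row does not reach only later rows make up. A row lasts 1/10 s, in which the tool goes at most 50 mm and 8.59 degrees, less where a joint would pass 70% of its speed; a pose out of reach is approached as far as the arm can. A call with a gripper value outside its range is refused whole. The fingers move at their own pace and stop on an object; "newtons" is the grip in N (left out, the last holds). Time passes only in rows, so rows that repeat a pose let the fingers close. It gives the time, the measured TCP pose, the force, the opening and the grip force at its end, in the units of the state.
- monitor.get_obs(): the state, without advancing time (a new reading comes with each control period).
- eyes.snapshot(name): name is "scene" or "top" or "wrist"; returns the picture (480x640x3 uint8, red, green, blue); there is no depth.
- eyes.get_calibration(name): a dict with "mtx" (3x3 intrinsics, pixels), "D" ([k1, k2, p1, p2, k3] as OpenCV has them; the pictures are not rectified), "R" (3x3) and "t" (3): a world point X has camera coordinates R X + t. Camera axes: x right, y down, z forward; pixel columns grow to the right and rows downward; lengths in m; the calibration is good to about 2 mm. A picture is of the moment at which its call begins: read the wrist's pose just before it. get_calibration takes no time and is no camera call; for the wrist camera it gives the pose at the moment of the call.
- close_job(): hands the job in; it is judged then, once.
Trained networks look in the newest picture that a camera, given by its name, has taken for a name from the list of things; names that differ only in an ending like _2 or _b are one class to them, and where a whole thing is asked for, a point or a joint stands for the part that bears it (a point fixed in the world has none). Each returns a list of dicts, best first, with "conf" (0 to 1); they miss things now and then, are a little off and sometimes report something else, mostly with a low value. They report only what shows in the picture. A call takes as long as a camera call.
- spotter.outline_of(camera, label): "pixels" (480x640 bool, what is visible of it).
- spotter.landmark_of(camera, label): "at" ([x, y, z] in m, in world coordinates, good to about 4 mm: a listed point, or the origin of a listed thing).
The state is a dict: "t": time; "q": joint angles; "joint_velocities": joint speeds; "joint_efforts": joint torques, N m; "tool_pos": TCP position; "tcp_rot": TCP orientation; "contact_force": force on the tool from outside, world axes, zero at the start; "moment": the same for the moment, N m; "finger_gap": finger opening in m; "grip_force": force on a finger pad.
Only numpy, scipy, OpenCV 4.12 (cv2) and the standard library are available. Lean on these libraries where they do the work, as an engineer would, in place of code of your own. Each camera call takes 0.05 s, during which the arm holds its last target. There are 200 camera calls.

## Task

Two school colorimeters stand on the bench, one with a red knob and one with a blue knob on its filter rod. Pull the red-knobbed rod straight out from fully in to its middle click and let go, so that it rests there, neither fully in nor fully out. Leave the blue-knobbed rod fully in.

Things in the scene. Friction and masses are not known exactly. Their poses are not given: they have to be found in the camera images.
- red_rod (a joint): Travel of the red-knobbed filter rod out of its case, in m: 0 fully in (the start), 0.030 middle click, 0.060 fully out (end stop). A sprung detent with valleys at these three places resists with at most about 8 N between them; let go within about 12 mm of a click, the rod draws itself into that click and stays.
- red_knob (a point): Centre of the red plastic knob, a level cylinder 26 mm in diameter and 26 mm long on the end of the 10 mm steel filter rod, 45 mm above the table. Its x axis runs along the rod into the case, so the rod comes out along -x; y is level across the rod (pinch along y from above); z is up. With the rod fully in, it lies 40 mm in front of the case's front face.
- blue_rod (a joint): The same travel for the blue-knobbed rod of the other, otherwise equal colorimeter: 0 fully in, 0.030 middle click, 0.060 fully out. It starts fully in and is to stay there.
- blue_knob (a point): Centre of the blue knob; same size, height and axes as the red one, on the other colorimeter. Both cases are white boxes fixed to the bench, 200 mm deep (along the rod), 150 mm wide, centred on the rod, 60 mm high at the front, 80 mm high from 30 mm behind the front face, with a black cap up to 109 mm high 145 mm behind the front face.

How it is judged:
At the end, for the whole second after the job is handed in: The red-knobbed rod is at rest in its middle click (travel 30 mm, within 10 mm) and the blue-knobbed rod is still fully in (within 10 mm) (value of joint red_rod between 0.02 and 0.04 m and velocity of joint red_rod between -0.01 and 0.01 m/s and value of joint blue_rod below 0.01 m); the robot touches nothing.
It fails at once if the blue-knobbed rod is pulled out by more than 10 mm (value of joint blue_rod above 0.01 m).
It also fails if it takes over 35 s, if anything falls off the work surface, if the arm or the gripper's body presses on something with over 40 N, if the wrist force passes 120 N, or if a joint passes its speed limit or range.

## Working session

There is one attempt and no reset: what is moved stays moved. The work goes in short steps, Python scripts to look and compute and a tool call to move; the robot and the scene stay as the last step left them, time stands still between calls to the robot, and variables do not carry over. Pictures are saved under pics/ and viewed, at most 10 in all, crops included, and the job is handed in when it is done.

Besides the shell and the picture viewer there is one more tool, called as name(argument=value, ...) on one line, values as JSON. move_arm: Moves the arm, as the interface text tells. Its arguments: {"type":"object","properties":{"rows":{"type":"string"},"newtons":{"type":"number"}},"required":["rows"]}

```bash
mkdir -p pics; python3 - <<'E'
from bench import monitor, eyes, spotter
import cv2, numpy as np
o=monitor.get_obs(); print(o['t'],o['tool_pos'],o['tcp_rot'],o['finger_gap'])
ims=[]
for c in ["scene","top"]:
    im=eyes.snapshot(c); cv2.imwrite(f"pics/{c}0.png",im[:,:,::-1])
    for l in ["red_knob","blue_knob"]:
        print(c,l,[(r['conf'],np.round(r['at'],4)) for r in spotter.landmark_of(c,l)][:3])
        k=eyes.get_calibration(c)
        for r in spotter.outline_of(c,l)[:2]:
            p=np.argwhere(r['pixels']); print('  outline',r['conf'],p.mean(0)[::-1],p.min(0)[::-1],p.max(0)[::-1])
E
```

```text
0.0 [0.18953396 0.48915019 0.23072595] [-5.77391211e-01 -3.08766933e+00  1.90585867e-03] 0.08508389278539566
scene red_knob [(0.53, array([0.4694, 0.1484, 0.0455]))]
scene blue_knob [(0.58, array([ 0.5022, -0.0865,  0.0417]))]
  outline 0.64 [285.44642857 263.        ] [278 253] [293 275]
top red_knob [(0.7, array([0.4711, 0.1518, 0.0479]))]
  outline 0.55 [240.503125 263.659375] [233 248] [248 275]
  outline 0.35 [373.29292929 253.41077441] [364 238] [381 265]
top blue_knob [(0.77, array([ 0.5007, -0.0883,  0.0435]))]
  outline 0.7 [373.88690476 252.58928571] [365 237] [381 265]
```

View pics/scene0.png

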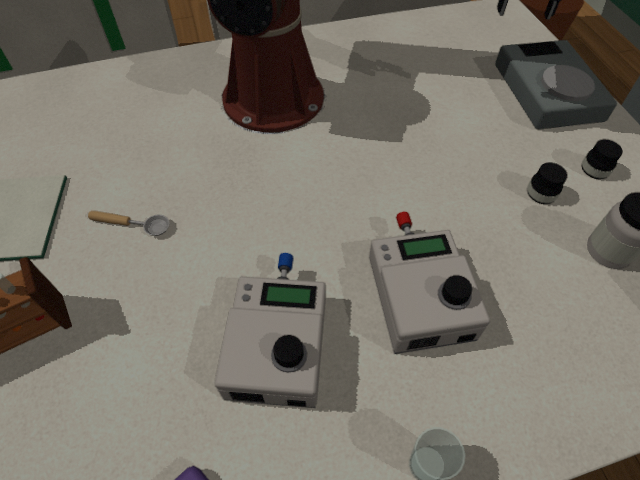

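View pics/top0.png

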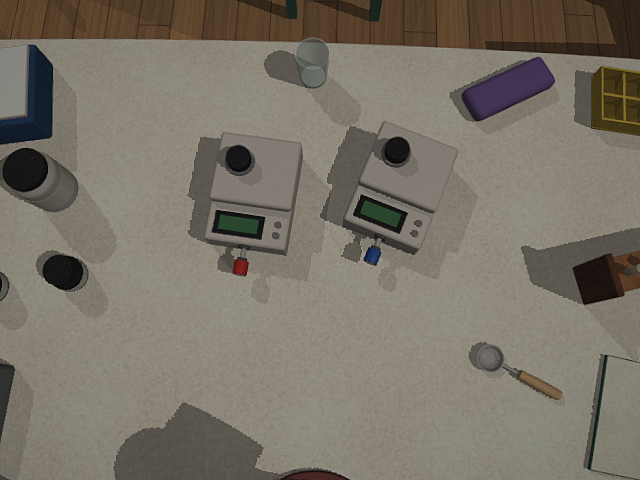

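The scene picture shows the red knob at about (404,219) and blue at (286,263). In the top picture red is at (240,266) and blue at (373,255). The red case's front edge runs roughly (207,240) to (288,254) in the top view. Next I triangulate the knobs by colour and get the yaw from the case.

```bash
cat > h.py <<'E'
from bench import monitor, eyes, spotter
import cv2, numpy as np
from scipy.spatial.transform import Rotation as Ro
def ray(k,px):
    u=cv2.undistortPoints(np.array([[px]],float),np.array(k['mtx'],float),np.array(k['D'],float))[0,0]
    R=np.array(k['R']);t=np.array(k['t']); return -R.T@t, R.T@np.array([u[0],u[1],1.])
def onz(k,px,z):
    c,d=ray(k,px); return c+d*(z-c[2])/d[2]
def tri(rays):
    A=0;b=0
    for c,d in rays:
        d=d/np.linalg.norm(d);P=np.eye(3)-np.outer(d,d);A=A+P;b=b+P@c
    return np.linalg.solve(A,b)
def redmask(im,blue=False):
    h=cv2.cvtColor(im,cv2.COLOR_RGB2HSV); H=h[...,0]
    m=((H>105)&(H<125)) if blue else ((H<6)|(H>174))
    return (m&(h[...,1]>170)&(h[...,2]>60)).astype(np.uint8)
def blob(im,near,blue=False):
    n,l,s,c=cv2.connectedComponentsWithStats(redmask(im,blue))
    ok=[i for i in range(1,n) if s[i,4]>30]
    i=min(ok,key=lambda i:np.hypot(*(c[i]-near))); return c[i],s[i]
def project(k,X):
    return cv2.projectPoints(np.array([X],float),cv2.Rodrigues(np.array(k['R'],float))[0],np.array(k['t'],float),np.array(k['mtx'],float),np.array(k['D'],float))[0][0,0]
E
python3 - <<'E'
from h import *
im={c:cv2.imread(f"pics/{c}0.png")[:,:,::-1].copy() for c in("scene","top")}
k={c:eyes.get_calibration(c) for c in im}
for b,n in((0,{"scene":(404,219),"top":(240,266)}),(1,{"scene":(286,263),"top":(373,255)})):
    cs={c:blob(im[c],n[c],b) for c in im}; print([(v[0],v[1]) for v in cs.values()])
    print(tri([ray(k[c],cs[c][0]) for c in im]))
for a,b,c,z in(((207,240),(288,254),"top",.06),((371,237),(454,231),"scene",.06),((302,143),(294,218),"top",.08)):
    p,q=onz(k[c],a,z),onz(k[c],b,z);d=q-p;print(p,q,np.degrees(np.arctan2(d[1],d[0])))
E
```

```text
[(array([403.02836879, 218.10638298]), array([397, 212,  14,  15, 141], dtype=int32)), (array([240.39344262, 266.85245902]), array([233, 260,  15,  16, 183], dtype=int32))]
[0.4715309  0.14726339 0.05058797]
[(array([285.18243243, 259.29054054]), array([278, 253,  15,  14, 148], dtype=int32)), (array([372.95683453, 254.97122302]), array([365, 248,  16,  16, 139], dtype=int32))]
[ 0.50149701 -0.08721801  0.05328586]
[0.51589585 0.20802221 0.06      ] [0.49593645 0.06207748 0.06      ] -97.7874580055041
[0.50234578 0.07306311 0.06      ] [0.53113337 0.22281868 0.06      ] 79.11873722272664
[0.6981723  0.04575206 0.08      ] [0.5568973  0.05338865 0.08      ] 176.90589773916798
```

move_arm(rows="-335 -228 30 0 0 -13 1;-335 -228 30 0 0 -13 1;-335 -228 30 0 0 -13 1;-335 -228 30 0 0 -13 1;-335 -228 30 0 0 -13 1;-335 -228 30 0 0 -13 1;-335 -228 30 0 0 -13 1;-335 -228 30 0 0 -13 1;-335 -228 30 0 0 -13 1;-335 -228 30 0 0 -13 1")

```text
t: 1.5
tool_pos: [0.4205, 0.1544, 0.2012]
tcp_rot: [-0.23, -3.133, 0.0]
contact_force: [0.1, 0.7, 0.2]
finger_gap: 0.0855
grip_force: 0.0
```

```bash
python3 - <<'E'
from h import *
o=monitor.get_obs(); R=Ro.from_rotvec(o['tcp_rot']).as_matrix(); print(o['t'],o['tool_pos'],R.round(3))
k=eyes.get_calibration("wrist"); im=eyes.snapshot("wrist"); cv2.imwrite("pics/w1.png",im[:,:,::-1])
np.savez("w1.npz",**{a:np.array(k[a]) for a in("mtx","D","R","t")})
print(project(k,[.4715,.1473,.05]))
print([(r['conf'],np.round(r['at'],4)) for r in spotter.landmark_of("wrist","red_knob")])
try: print(blob(im,project(k,[.4715,.1473,.05])))
except Exception as e: print(e)
E
```

```text
1.5 [0.42048924 0.15443246 0.20115842] [[-0.989  0.146 -0.   ]
 [ 0.146  0.989 -0.   ]
 [ 0.    -0.    -1.   ]]
[322.57834275 290.85315326]
[(0.84, array([0.4701, 0.1577, 0.0427]))]
(array([324.14203455, 290.55086372]), array([ 307,  270,   35,   41, 1042], dtype=int32))
```

View pics/w1.png

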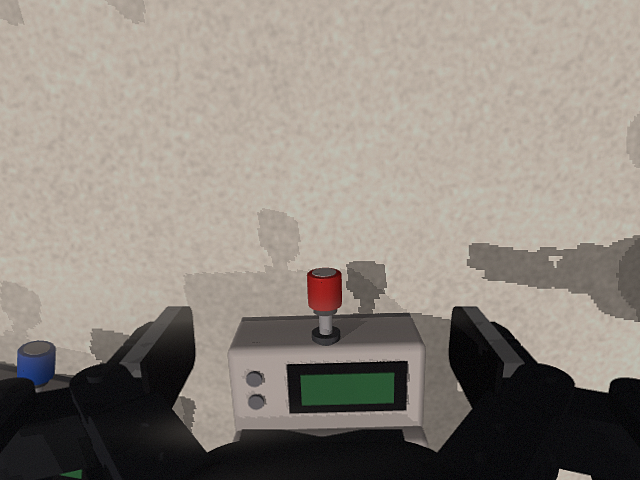

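The wrist picture shows the red knob at (324,290). Its rod runs straight down to the case, whose front top edge goes from about (242,318) to (411,314). The blue knob is well away at (36,362).

```bash
python3 - <<'E'
from h import *
k=dict(np.load("w1.npz"));o=monitor.get_obs(); R=Ro.from_rotvec(o['tcp_rot']).as_matrix()
p,q=onz(k,(242,318.5),.06),onz(k,(411,314),.06);d=q-p;print(p,q,"yaw",np.degrees(np.arctan2(d[1],d[0]))-90, (p+q)/2)
r=ray(k,(324.1,290.5));kt,ks=eyes.get_calibration("top"),eyes.get_calibration("scene")
X=tri([r,ray(kt,(240.4,266.3)),ray(ks,(403.2,218.3))]);print(X)
X2=onz(k,(324.1,290.5),.049);print(X2)
b=onz(k,(326,337),.045)
print("collar",b)
for x in(X,X2):print((R.T@(x-o['tool_pos'])*1e3).round(1))
E
```

```text
[0.48021349 0.08723908 0.06      ] [0.4944496  0.20818796 0.06      ] yaw -6.713025684235845 [0.48733155 0.14771352 0.06      ]
[0.47193346 0.14783917 0.04983221]
[0.47178879 0.14838887 0.049     ]
collar [0.511549   0.14407988 0.045     ]
[-53.5  -0.9 151.4]
[-53.3  -0.4 152.3]
```

move_arm(rows="-27 0 40 0 0 -1.8 1;-53 -0.7 85 0 0 -1.8 1;-53 -0.7 120 0 0 -1.8 1;-53 -0.7 150 0 0 -1.8 1;-53 -0.7 176 0 0 -1.8 1;-53 -0.7 176 0 0 -1.8 1;-53 -0.7 176 0 0 -1.8 1")

```text
t: 2.3
tool_pos: [0.4715, 0.1488, 0.0258]
tcp_rot: [-0.172, -3.136, -0.0]
contact_force: [-0.1, 0.0, -0.4]
finger_gap: 0.0851
grip_force: 0.0
```

```bash
python3 - <<'E'
from h import *
o=monitor.get_obs(); print(o['t'],o['tool_pos'],o['tcp_rot'],o['contact_force'])
im=eyes.snapshot("wrist"); cv2.imwrite("pics/w2.png",im[:,:,::-1])
k=eyes.get_calibration("wrist");c=blob(im,(320,290));print(c,onz(k,c[0],.05))
E
```

```text
2.3 [0.47147347 0.14878226 0.02581618] [-1.71969822e-01 -3.13622924e+00 -3.26793439e-05] [-0.07048611  0.02387758 -0.40889009]
(array([322.81749384, 357.98081661]), array([ 282,  315,   81,   86, 5682], dtype=int32)) [0.47540285 0.14852498 0.05      ]
```

View pics/w2.png

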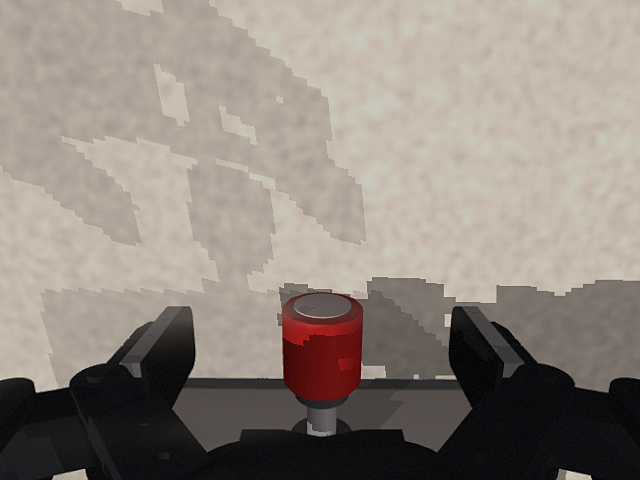

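The knob sits centred between the open pads (pad faces at columns 193 and 451, knob centre 322). I'll close on it.

move_arm(rows="0 0 0 0 0 0 0;0 0 0 0 0 0 0;0 0 0 0 0 0 0;0 0 0 0 0 0 0;0 0 0 0 0 0 0;0 0 0 0 0 0 0;0 0 0 0 0 0 0;0 0 0 0 0 0 0", newtons=45)

```text
t: 3.15
tool_pos: [0.4729, 0.1487, 0.026]
tcp_rot: [0.174, 3.135, 0.004]
contact_force: [-0.4, 5.0, 5.8]
finger_gap: 0.025
grip_force: 44.0
```

move_arm(rows="4 0 0 0 0 0 0;8 0 0 0 0 0 0;12 0 0 0 0 0 0;16 0 0 0 0 0 0;20 0 0 0 0 0 0;24 0 0 0 0 0 0;27 0 0 0 0 0 0;30 0 0 0 0 0 0;30 0 0 0 0 0 0;30 0 0 0 0 0 0")

```text
t: 4.15
tool_pos: [0.4431, 0.1521, 0.026]
tcp_rot: [0.174, 3.135, 0.005]
contact_force: [0.4, 5.9, 6.2]
finger_gap: 0.025
grip_force: 44.9
```

```bash
python3 - <<'E'
from h import *
im=eyes.snapshot("top"); c=blob(im,(238,280)); k=eyes.get_calibration("top"); print(c,onz(k,c[0],.05))
im=eyes.snapshot("wrist"); cv2.imwrite("pics/w3.png",im[:,:,::-1])
o=monitor.get_obs();print(o['finger_gap'],o['contact_force'])
E
```

```text
Traceback (most recent call last):
  File "h.py", line 21, in blob
    i=min(ok,key=lambda i:np.hypot(*(c[i]-near))); return c[i],s[i]
ValueError: min() iterable argument is empty
```

The TCP moved 30 mm and the force along the rod is near zero, which fits the rod sitting in the click. I'll release it, rise, then check.

move_arm(rows="0 0 0 0 0 0 1;0 0 0 0 0 0 1;0 0 0 0 0 0 1;0 0 0 0 0 0 1;0 0 0 0 0 0 1;0 0 0 0 0 0 1;0 0 -25 0 0 0 1;0 0 -60 0 0 0 1;0 0 -105 0 0 0 1;0 0 -150 0 0 0 1")

```text
t: 5.2
tool_pos: [0.4416, 0.1508, 0.1768]
tcp_rot: [-0.175, -3.136, 0.0]
contact_force: [0.2, -0.1, -0.7]
finger_gap: 0.0851
grip_force: 0.0
```

move_arm(rows="40 0 -30 0 0 0 1;80 0 -30 0 0 0 1;80 0 -30 0 0 0 1;80 0 -30 0 0 0 1")

```text
t: 5.6
tool_pos: [0.3625, 0.16, 0.2056]
tcp_rot: [0.174, 3.136, 0.0]
contact_force: [-0.1, -0.1, 0.5]
finger_gap: 0.085
grip_force: 0.0
```

```bash
python3 - <<'E'
from h import *
o=monitor.get_obs();print(o['t'],o['tool_pos'],o['contact_force'],o['joint_velocities'])
ku,kt=eyes.get_calibration("wrist"),eyes.get_calibration("top")
im=eyes.snapshot("wrist"); cv2.imwrite("pics/w3.png",im[:,:,::-1])
n=project(ku,[.442,.152,.05]);c=blob(im,n);print(n,c,onz(ku,c[0],.049))
im=eyes.snapshot("scene");ks=eyes.get_calibration("scene")
for b,X in((0,[.442,.152,.05]),(1,[.5015,-.0872,.053])):
    try: c=blob(im,project(ks,X),b);print(project(ks,X),c,onz(ks,c[0],X[2]))
    except Exception as e: print(e)
E
```

```text
5.6 [0.36251603 0.15996793 0.20559783] [-0.05621426 -0.08800652  0.50843981] [-0.01290059  0.03580841  0.03040592 -0.00834012 -0.000805   -0.00223847]
[323.1064935  323.10878687] (array([322.74316109, 330.72644377]), array([307, 318,  33,  25, 658], dtype=int32)) [0.44883687 0.15096807 0.049     ]
[399.14981406 205.99697893] (array([398.90909091, 205.90151515]), array([393, 200,  14,  14, 132], dtype=int32)) [0.44165539 0.15164209 0.05      ]
[284.1376584  259.41135195] (array([285.25333333, 259.36666667]), array([278, 253,  15,  14, 150], dtype=int32)) [ 0.5019479  -0.08529582  0.053     ]
```

View pics/w3.png

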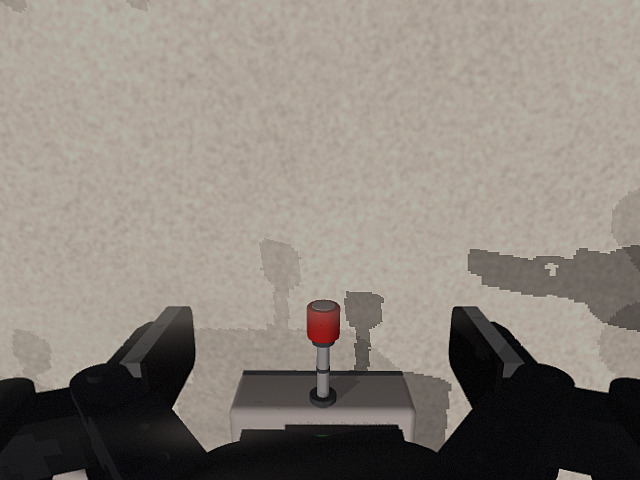

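The wrist picture shows the red rod drawn out, with the knob at (323,323) and clear of the gripper. The scene camera puts the red knob at x = 0.4417, about 30 mm out, and the blue knob has not moved.

```bash
python3 -c "
from bench import close_job; print(close_job())"
```

```text
the job is handed in; nothing more can be done
None
```

I pulled the red rod out about 30 mm to its middle click and let go. The last pictures show it staying there, the blue rod still fully in and the gripper clear; the job is handed in (no verdict was returned).

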